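Tip the instrument case back and shoe it with the lifting plate

TASK

The beige instrument case is too wide to pick up, so get it ready for lifting: tip it back until it leans by itself on the sloping rack behind it, then slide the thin steel lifting plate, tip first, under its raised front until the tip is about half-way under, centred and square. Leave the plate flat on the bench under the leaning case, and do not move the thick block that has the same handle.

Things in the scene. Friction and masses are not known exactly. Their poses are not given: they have to be found in the camera images.
- rack: Open aluminium rack, 150 wide, screwed to the bench behind the case; its foot stops the case sliding back. Origin: on the bench, middle of the foot line, where the case's rear edge pivots. x is level, from the case's front towards the rack (the way to tip), y along the foot line, z up. Its leaning face starts at the origin, slopes back 30 degrees from upright and is 200 long.
- case_front (a point): Loose beige case with black vents, 80 deep (x), 120 wide (y), 200 tall (z), 0.5 to 1 kg, its back 2 to 10 mm from the rack's foot. Point: middle of its lower front edge; x into the case. Pushed (4 N) 165 above the bench, it balances at 22 degrees, contact 20 short of the rack's origin, then falls to lean at 30, contact at 0. Leaning, this edge is 40 up, 70 before the rack's origin.
- plate_handle (a point): Thin steel lifting plate, 120 long (x), 80 wide, 4 thick, 0.35 kg, loose and flat on the bench, with an upright black fin handle 40 long (x) and 14 thick (y, the way to pinch it), its top 60 above the bench. The point is in the fin, midway along and across it, 45 above the bench. x points to the plate's tip edge, 90 ahead of the point; the rear end is 30 behind it.
- block_handle (a point): Thick steel block, to be left alone: 120 (x) x 80 x 45 tall, 1.6 kg, with the same black fin handle on top (its top 101 above the bench). The point is in its fin, 86 above the bench; x points to the block's far end, 90 ahead. Plate and block may swap places.
There are look-alikes about, which are no part of the job. There is more than one size of the part that bears case_front; the job needs the larger.

How it is judged:
By the outcome, as a careful person would: the job done as asked, in the order asked, and still so for the second after the job is handed in, with the robot touching nothing.
It also fails if it takes over 58 s, if anything falls off the work surface, if the arm or the gripper's body presses on something with over 40 N, if the wrist force passes 120 N, or if a joint passes its speed limit or range.

ROBOT

A 6-joint arm with a two-finger parallel gripper is mounted at the origin on the work surface. World frame = base frame: x ahead of the robot, y to its left, z up, the work surface at z = 0. Lengths are in m, angles in rad, forces in N, time in s.
With the tool pointing down it reaches from about 0.35 to 0.975 m from the base axis. Payload 4.9 kg.
Tool frame: the origin (TCP) lies at the very end of the fingers, on their centre line; the grasp point (between the pads) lies ctrl.grip_point_offset behind it (ctrl.grip_point_offset is the distance from the TCP to the grasp point, in m); z points along the fingers, y is the direction in which the jaws open and shut (so a half turn about z gives the same grasp; the last joint's range is limited). The gripper opens to 85 mm and grips with 20 to 120 N. Pads are 22 mm wide; open, the fingers measure 114 mm over their backs; the gripper's body (76 mm by 85 mm) begins 54 mm behind the grasp point. The pads swing forward as they close: fully open they stand 13 mm farther back than shut.
Start: joints at [1.003, 0.053, 1.613, -0, 1.476, -0.119], TCP at [0.271, 0.563, 0.199] pointing down, gripper open.
Joint ranges: [-3.01, 3.01], [-1.01, 2.22], [0.06, 2.58], [-1.02, 4.17], [0.09, 2.62], [-3.14, 3.14]. Speed limits (rad/s): [2.57, 2.57, 3.14, 3.14, 3.14, 3.14].

INTERFACE

Orientations are given as a rotation vector (axis times angle).
In Python, from station import ctrl gives the robot as it stands. The module is installed in compiled form; this text tells all that it offers.
- The arm moves only by the shell command python3 -m creep 'ROWS' [FORCE]. ROWS is JSON, a list of rows, each a list of 5 numbers: the closure in counts, from 0 (fully open) to 255 (shut), then the shift along the tool's x, y, z in mm, then the turn about the tool's z in rad. A call has 1 to 12 rows; each row is the pose to reach, as a shift and turn from the pose commanded when the call began, along the tool's axes at that moment; what a row does not reach only later rows make up. A row lasts 1/12 s, in which the tool goes at most 41.7 mm and 7.16 degrees, less where a joint would pass 70% of its speed; a pose out of reach is approached as far as the arm can. A call with a gripper value outside its range is refused whole. The fingers move at their own pace and stop on an object; FORCE is the grip in N (left out, the last holds). Time passes only in rows, so rows that repeat a pose let the fingers close. It gives the time, the measured TCP pose, the force and the opening at its end, in the units of the state.
- ctrl.get_obs(): the state, without advancing time (a new reading comes with each control period).
- ctrl.get_image(name): name is "side" or "top" or "wrist"; returns the picture (400x640x3 uint8, red, green, blue); there is no depth.
- ctrl.calibration(name): a dict with "fx", "fy", "cx", "cy" (pixels), "R" (3x3) and "t" (3): a world point X has camera coordinates R X + t. Camera axes: x right, y down, z forward; pixel columns grow to the right and rows downward; lengths in m; the calibration is good to about 2 mm. A picture is of the moment at which its call begins: read the wrist's pose just before it. calibration takes no time and is no camera call; for the wrist camera it gives the pose at the moment of the call.
- ctrl.finish_job(): hands the job in, once; it reports no verdict.
Trained networks look in the newest picture that a camera, given by its name, has taken for a name from the list of things; names that differ only in an ending like _2 or _b are one class to them, and where a whole thing is asked for, a point or a joint stands for the part that bears it (a point fixed in the world has none). Each returns a list of dicts, best first, with "conf" (0 to 1); they miss things now and then, are a little off and sometimes report something else, mostly with a low value. They report only what shows in the picture. A call takes as long as a camera call. They do not tell look-alikes from the thing itself.
- ctrl.boxes_of(camera, label): "rect" ([left, top, width, height] in pixels, round what is visible of it).
- ctrl.outline_of(camera, label): "mask" (400x640 bool, what is visible of it) and "rect" ([left, top, width, height] in pixels, round what is visible of it).
The state is a dict: "t": time; "q": joint angles; "dq": joint speeds; "effort": joint torques, N m; "tool_pos": TCP position; "tool_rot": TCP orientation; "contact_force": force on the tool from outside, world axes, zero at the start; "wrist_torque": the same for the moment, N m; "opening": finger opening in m.
Only numpy, scipy, OpenCV 4.12 (cv2) and the standard library are available. Lean on these libraries where they do the work, as an engineer would, in place of code of your own. Each camera call takes 0.05 s, during which the arm holds its last target. There are 200 camera calls.

## Working session

There is one attempt and no reset: what is moved stays moved. The work goes in short steps, Python scripts to look and compute and a shell command to move; the robot and the scene stay as the last step left them, time stands still between calls to the robot, and variables do not carry over. Pictures are saved under pics/ and viewed, about 8 in all and at most 12, crops included, and the job is handed in when it is done.

```bash
mkdir -p pics; cat > h.py <<'E'
import numpy as np, cv2
from station import ctrl
def px2w(cal,u,v,z):
    R=np.array(cal["R"]);t=np.array(cal["t"]);c=-R.T@t
    d=R.T@np.array([(u-cal["cx"])/cal["fx"],(v-cal["cy"])/cal["fy"],1.])
    return c+d*(z-c[2])/d[2]
def w2px(cal,X):
    p=np.array(cal["R"])@np.array(X)+np.array(cal["t"])
    return np.array([cal["fx"]*p[0]/p[2]+cal["cx"],cal["fy"]*p[1]/p[2]+cal["cy"]])
def save(n,im,s=1):
    cv2.imwrite("pics/"+n,cv2.resize(im[:,:,::-1],None,fx=s,fy=s,interpolation=cv2.INTER_CUBIC))
E
python3 - <<'E'
from h import *
o=ctrl.get_obs();print({k:np.round(o[k],3).tolist() for k in("t","tool_pos","tool_rot","opening","contact_force")},ctrl.grip_point_offset)
for n in("top","side"):
    im=ctrl.get_image(n);save(n+"0.png",im,1.25);np.save(n+"0.npy",im)
    c=ctrl.calibration(n);R=np.array(c["R"]);print(n,c["fx"],np.round(-R.T@np.array(c["t"]),3),np.round(R,2).tolist())
    for l in("rack","case_front","plate_handle","block_handle"):
        for b in ctrl.outline_of(n,l):
            m=b["mask"].astype(np.uint8);r=cv2.minAreaRect(cv2.findNonZero(m))
            print(n,l,round(b["conf"],2),np.round(b["rect"]).tolist(),np.round(cv2.boxPoints(r)).astype(int).tolist())
E
```

```text
{'t': 0.0, 'tool_pos': [0.271, 0.563, 0.197], 'tool_rot': [-0.699, -3.062, 0.003], 'opening': 0.085, 'contact_force': [0.441, -0.342, -0.246]} 0.0187
top 448.967156214051 [ 0.54  -0.043  0.922] [[0.02, -1.0, 0.01], [-1.0, -0.02, -0.08], [0.08, -0.01, -1.0]]
top rack 0.6 [118.0, 114.0, 92.0, 114.0] [[113, 194], [144, 112], [229, 143], [199, 225]]
top case_front 0.72 [207.0, 47.0, 64.0, 78.0] [[200, 97], [234, 44], [282, 75], [248, 128]]
top case_front 0.63 [180.0, 145.0, 89.0, 90.0] [[178, 210], [216, 145], [273, 178], [236, 243]]
top plate_handle 0.74 [387.0, 237.0, 64.0, 69.0] [[386, 262], [414, 235], [457, 281], [428, 308]]
top block_handle 0.65 [351.0, 154.0, 73.0, 63.0] [[351, 191], [371, 153], [425, 181], [405, 219]]
side 407.371992993389 [ 0.062 -0.627  0.662] [[0.75, -0.66, 0.02], [-0.37, -0.44, -0.82], [0.55, 0.6, -0.57]]
side rack 0.77 [247.0, 124.0, 51.0, 76.0] [[247, 130], [299, 124], [307, 195], [255, 201]]
side rack 0.72 [323.0, 292.0, 46.0, 54.0] [[326, 340], [329, 291], [370, 293], [367, 342]]
side case_front 0.98 [262.0, 134.0, 50.0, 84.0] [[262, 136], [311, 133], [316, 214], [267, 217]]
side case_front 0.94 [331.0, 131.0, 35.0, 58.0] [[328, 188], [330, 131], [365, 132], [364, 189]]
side plate_handle 0.97 [327.0, 291.0, 46.0, 52.0] [[326, 341], [328, 290], [370, 292], [368, 342]]
side block_handle 0.58 [354.0, 227.0, 52.0, 54.0] [[348, 236], [384, 218], [410, 270], [374, 288]]
```

View pics/top0.png

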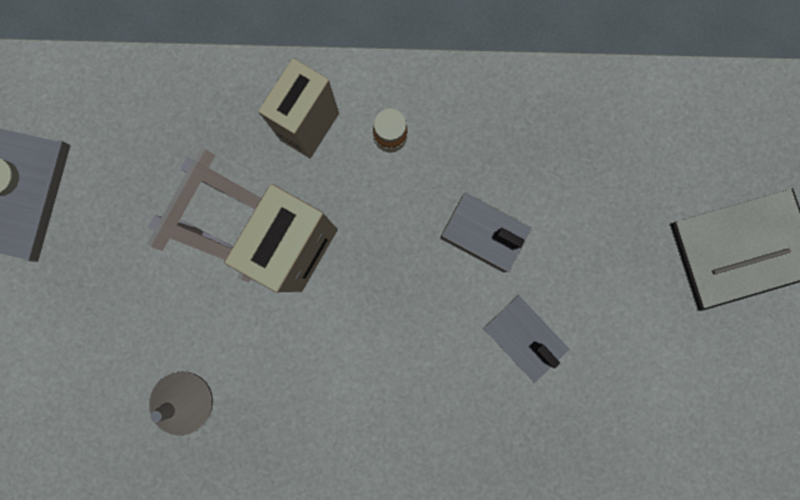

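View pics/side0.png

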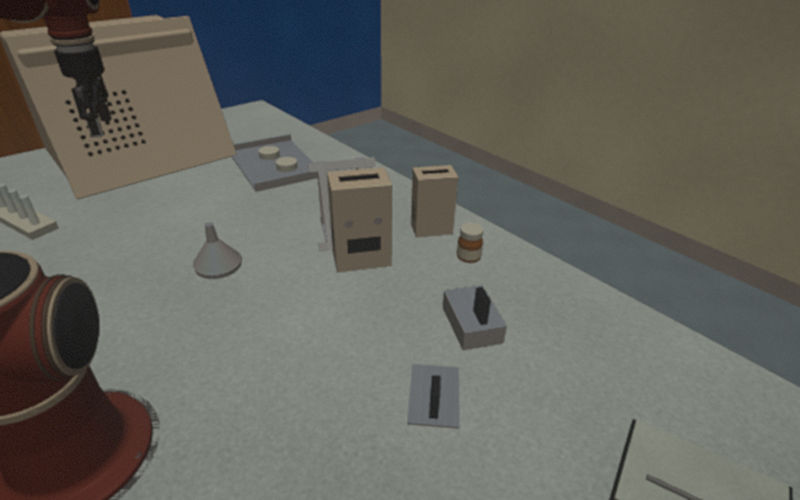

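The top view (800-wide picture) shows these candidates:
- **Cases:** a big beige case at (281,238) standing against the rack at (190,205), and a smaller beige case at (300,107) without a rack.
- **Fin-handled parts:** a thin plate at (527,338), and a thick block with visible side walls in the side view at (475,315).

I'll fit models to the masks and make one confirming crop.

```bash
cat >> h.py <<'E'
from scipy.optimize import minimize
def place(p,P):
    c,s=np.cos(p[2]),np.sin(p[2]);P=np.asarray(P,float)
    return np.c_[p[0]+c*P[:,0]-s*P[:,1],p[1]+s*P[:,0]+c*P[:,1],P[:,2]]
def box(x0,x1,y0,y1,z0,z1): return np.array([[x,y,z] for x in(x0,x1) for y in(y0,y1) for z in(z0,z1)])
def sil(cal,p,parts):
    m=np.zeros((1600,2560),np.uint8)
    for P in parts:
        q=np.array([w2px(cal,X) for X in place(p,P)])
        cv2.fillConvexPoly(m,cv2.convexHull(np.round(q*4+1.5).astype(np.int32)),255)
    return cv2.resize(m,(640,400),interpolation=cv2.INTER_AREA)/255.
def fit(p0,parts,obs):
    bl=lambda a:cv2.GaussianBlur(a,(0,0),1.5)
    T=[(ctrl.calibration(n),bl(m.astype(float)),m.sum()) for n,m in obs]
    f=lambda p:sum(((bl(sil(c,p,parts))-t)**2).sum()/s for c,t,s in T)
    best=None
    for k in range(2):
        S=np.array([p0]+[np.array(p0)+d for d in np.diag([.012,.012,.12])*(1 if k==0 else -.5)])
        best=minimize(f,p0,method="Nelder-Mead",options=dict(initial_simplex=S,xatol=1e-4,fatol=1e-5,maxiter=120));p0=best.x
    return best.x,best.fun
CASE=[box(0,.08,-.06,.06,0,.2)]
PLATE=[box(-.03,.09,-.04,.04,0,.004),box(-.02,.02,-.007,.007,0,.06)]
BLOCK=[box(-.03,.09,-.04,.04,0,.045),box(-.02,.02,-.007,.007,0,.101)]
E
python3 - <<'E'
from h import *
im={n:np.load(n+"0.npy") for n in("top","side")}
c=ctrl.calibration("top")
for n in im: ctrl.get_image(n)
def mask(n,l,u,v):
    L=[b for b in ctrl.outline_of(n,l)]
    L=[b for b in L if abs(b["rect"][0]+b["rect"][2]/2-u)<25 and abs(b["rect"][1]+b["rect"][3]/2-v)<25]
    print(n,l,len(L)); return [(n,L[0]["mask"])] if L else []
g=lambda u,v,z:px2w(c,u/1.25,v/1.25,z)
print("case top pts",[np.round(g(*p,.2),3).tolist() for p in((228,262),(274,185),(323,212),(278,291))])
a,b=g(228,262,.2),g(274,185,.2);print("case width",np.linalg.norm(a-b)); 
print("small width",np.linalg.norm(g(261,110,.16)-g(295,58,.16)))
print("rack top bar ends",g(207,151,.173),g(153,247,.173))
f=g(318,260,0);r=g(180,199,.173);print("front guess",f)
yaw=np.arctan2(r[1]-f[1],r[0]-f[0])
o=mask("top","case_front",224,190)+mask("side","case_front",287,176)
if o: print("case",fit([f[0],f[1],yaw],CASE,o))
h=g(543,352,.045);t=g(501,312,0);yaw=np.arctan2(t[1]-h[1],t[0]-h[0])
o=mask("top","plate_handle",420,271)+mask("side","plate_handle",350,317)
if o: print("plate",fit([h[0],h[1],yaw],PLATE,o))
h=g(507,238,.086);t=g(451,217,.045);yaw=np.arctan2(t[1]-h[1],t[0]-h[0])
o=mask("top","block_handle",388,186)+mask("side","block_handle",380,254)
if o: print("block",fit([h[0],h[1],yaw],BLOCK,o))
A=cv2.resize(im["top"][100:320,110:470],None,fx=2.2,fy=2.2,interpolation=cv2.INTER_CUBIC)[:, :800]
B=cv2.resize(im["side"][115:350,190:430],None,fx=2.5,fy=2.5)[:590]
save("crop.png",A)
E
```

```text
case top pts [[0.571, 0.171, 0.2], [0.672, 0.116, 0.2], [0.638, 0.051, 0.2], [0.535, 0.105, 0.2]]
case width 0.11533007775144438
small width 0.08748511161967361
rack top bar ends [0.72129127 0.2138747  0.173     ] [0.58960492 0.27947896 0.173     ]
front guess [0.58530905 0.08269177 0.        ]
top case_front 1
side case_front 1
case (array([0.58596451, 0.07931596, 1.08627774]), np.float64(0.007052895272157429))
top plate_handle 1
side plate_handle 1
plate (array([ 0.44382704, -0.28010481,  0.77333063]), np.float64(0.0160023232845254))
top block_handle 1
side block_handle 1
block (array([ 0.62088387, -0.21298857,  1.09247721]), np.float64(0.015476945636321215))
```

View pics/crop.png

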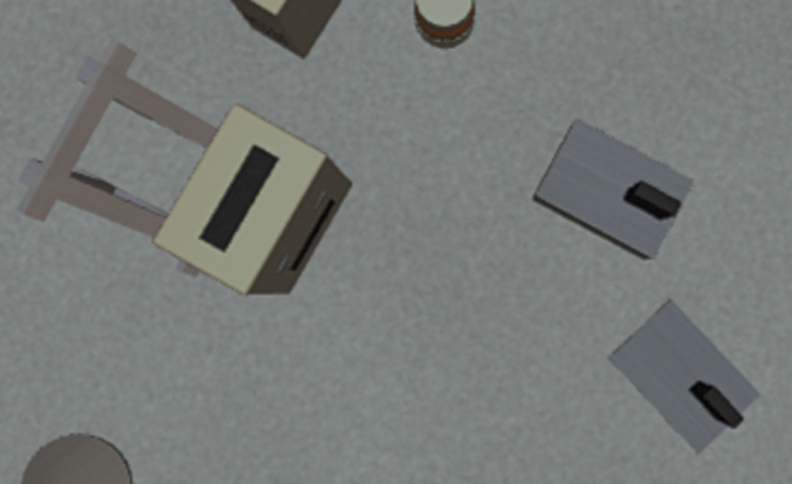

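Fits agree with the sizes: the large case measures 115–120 wide against about 87 for the small one. The thin plate fits a 4 mm part, and the thick-walled one is the block. Rack yaw is about 1.1. I'll approach the case front with the gripper shut, detouring around the case.

```bash
python3 -m creep '[[255,-30,-33,0,0],[255,-60,-66,0,0],[255,-90,-99,0,0],[255,-118,-130,0,0],[255,-146,-161,0,0],[255,-174,-192,0,0],[255,-202,-222,0,0],[255,-230,-253,0,0],[255,-258,-284,0,0],[255,-286,-315,0,0],[255,-314,-346,0,0],[255,-342,-377,0,0]]' 30 && python3 -c "
from h import *
from scipy.spatial.transform import Rotation as Ro
o=ctrl.get_obs();R=Ro.from_rotvec(o['tool_rot']).as_matrix();print(o['tool_pos'],R.round(3).tolist(),o['q'])
d=np.array([.5535,.017,.165])-o['tool_pos'];print(R.T@d*1000)"
```

```text
t: 1.9
tool_pos: [0.4134, 0.0818, 0.1991]
tool_rot: [0.698, 3.061, 0.001]
contact_force: [0.9, 0.4, -1.0]
opening: -0.0002
[0.41335559 0.08175727 0.19905234] [[-0.901, 0.434, 0.002], [0.434, 0.901, 0.0], [-0.001, 0.001, -1.0]] [ 1.81857961e-02 -4.71886632e-01  2.06049495e+00  8.63794435e-05
  1.55137372e+00 -1.10399231e+00]
[-154.31551226    2.40705532   34.27027341]
```

```bash
python3 -m creep '[[255,-35,0,5,0.02],[255,-70,0,15,0.02],[255,-105,0,25,0.02],[255,-130,0,34,0.02],[255,-150,0,34,0.02],[255,-154,0,34,0.02],[255,-154,0,34,0.02]]' && python3 -c "
from h import *
from scipy.spatial.transform import Rotation as Ro
o=ctrl.get_obs();R=Ro.from_rotvec(o['tool_rot']).as_matrix();T=o['tool_pos'];print(T,R.round(3).tolist())
F=np.array([.586,.0793]);d=np.array([np.cos(1.086),np.sin(1.086)]);l=np.array([-d[1],d[0]]);e=T[:2]-F;print('along',e@d,'lat',e@l,'yaw y',np.arctan2(R[1,1],R[0,1]))
for n in('top','side'):
    im=ctrl.get_image(n)
    if n=='top': save('p1.png',im[90:290,150:390],3)"
```

```text
t: 2.48
tool_pos: [0.5524, 0.0164, 0.1644]
tool_rot: [-0.731, -3.055, 0.0]
contact_force: [-0.7, 0.1, -0.2]
opening: 0.0001
[0.55238295 0.01639768 0.1644339 ] [[-0.892, 0.453, -0.001], [0.453, 0.892, 0.0], [0.001, -0.0, -1.0]]
along -0.07132057110286161 lat 0.00042910107768470707 yaw y 1.100983784396543
```

View pics/p1.png

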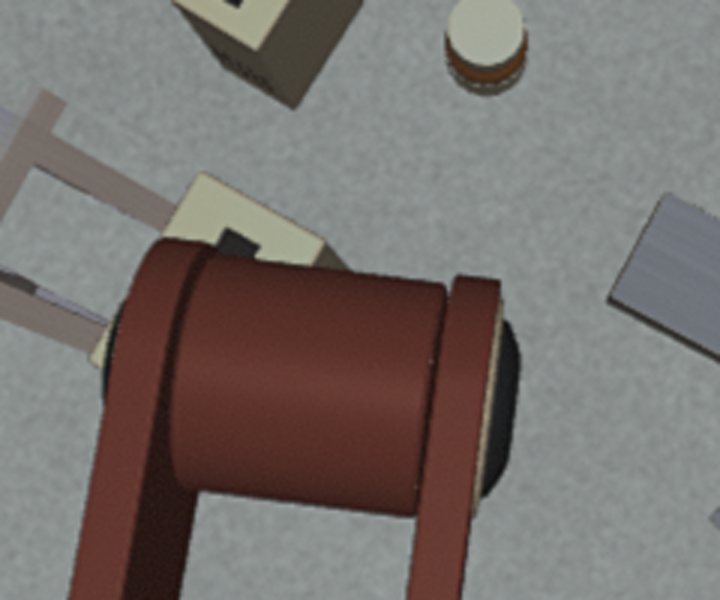

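The arm hides the gripper here, but the pose puts it on the case's centre line, 71 mm before the front edge at (335,260) in the crop. Next I push along tool +y.

```bash
python3 -m creep '[[255,0,15,0,0],[255,0,30,0,0],[255,0,40,0,0],[255,0,46,0,0],[255,0,50,0,0],[255,0,54,0,0],[255,0,58,0,0],[255,0,62,0,0],[255,0,66,0,0],[255,0,70,0,0],[255,0,74,0,0],[255,0,78,0,0]]'; python3 -m creep '[[255,0,4,0,0],[255,0,8,0,0],[255,0,11,0,0],[255,0,14,0,0],[255,0,17,0,0],[255,0,20,0,0]]'
```

```text
t: 3.58
tool_pos: [0.5876, 0.0861, 0.1657]
tool_rot: [0.73, 3.055, -0.002]
contact_force: [-3.4, -2.6, 8.3]
opening: -0.0001
t: 4.08
tool_pos: [0.5986, 0.1043, 0.171]
tool_rot: [0.728, 3.049, 0.002]
contact_force: [-7.0, -2.6, 21.0]
opening: 0.0001
```

Upward force of 21 N: the case's rising top edge is probably catching the finger linkage. I back off gently and let the case come upright. Then I turn 90° so the flat side pushes, and go higher.

```bash
python3 -m creep '[[255,0,-4,0,0],[255,0,-8,0,0],[255,0,-12,0,0],[255,0,-16,0,0],[255,0,-20,0,0],[255,0,-24,0,0],[255,0,-28,0,0],[255,0,-32,0,0],[255,0,-36,0,0],[255,0,-42,0,0],[255,0,-48,0,0],[255,0,-56,0,0]]'; python3 -m creep '[[255,0,-25,0,0.1],[255,0,-50,-5,0.22],[255,0,-60,-14,0.34],[255,0,-60,-14,0.46],[255,0,-60,-14,0.58],[255,0,-60,-14,0.70],[255,0,-60,-14,0.82],[255,0,-60,-14,0.94],[255,0,-60,-14,1.06],[255,0,-60,-14,1.18],[255,0,-60,-14,1.30],[255,0,-60,-14,1.42]]';python3 -m creep '[[255,0,0,0,0.1],[255,0,0,0,0.15],[255,0,0,0,0.15]]'
python3 - <<'E'
from h import *
from scipy.spatial.transform import Rotation as Ro
ctrl.get_image("side");ctrl.get_image("top")
im=ctrl.get_image("side");save("p2.png",im[80:300,170:430],3)
L=[b for b in ctrl.outline_of("side","case_front") if abs(b["rect"][0]+b["rect"][2]/2-287)<30]
if L: print(L[0]["rect"],fit([.59,.085,1.09],CASE,[("side",L[0]["mask"])]))
o=ctrl.get_obs();R=Ro.from_rotvec(o['tool_rot']).as_matrix();print(o["tool_pos"],np.arctan2(R[1,0],R[0,0]),o["contact_force"],o["q"].round(2) if hasattr(o["q"],"round") else o["q"])
E
```

```text
t: 5.08
tool_pos: [0.5708, 0.0541, 0.1646]
tool_rot: [0.729, 3.056, 0.001]
contact_force: [0.1, 0.1, 0.2]
opening: 0.0
t: 6.08
tool_pos: [0.5436, 0.0004, 0.1787]
tool_rot: [2.551, 1.834, 0.001]
contact_force: [-0.4, 0.6, 0.6]
opening: 0.0002
t: 6.33
tool_pos: [0.5437, 0.0005, 0.1788]
tool_rot: [2.677, 1.644, 0.001]
contact_force: [-0.3, 0.3, 0.5]
opening: -0.0001
[259.0, 134.2, 53.8, 87.2] (array([0.58347732, 0.07613516, 1.07280251]), np.float64(0.16271057476918666))
[0.54373803 0.00063026 0.17870097] 1.1036845944102107 [ 0.34834183 -0.21615455  0.01627692] [-0.14 -0.13  1.82  0.    1.45  0.33]
```

View pics/p2.png

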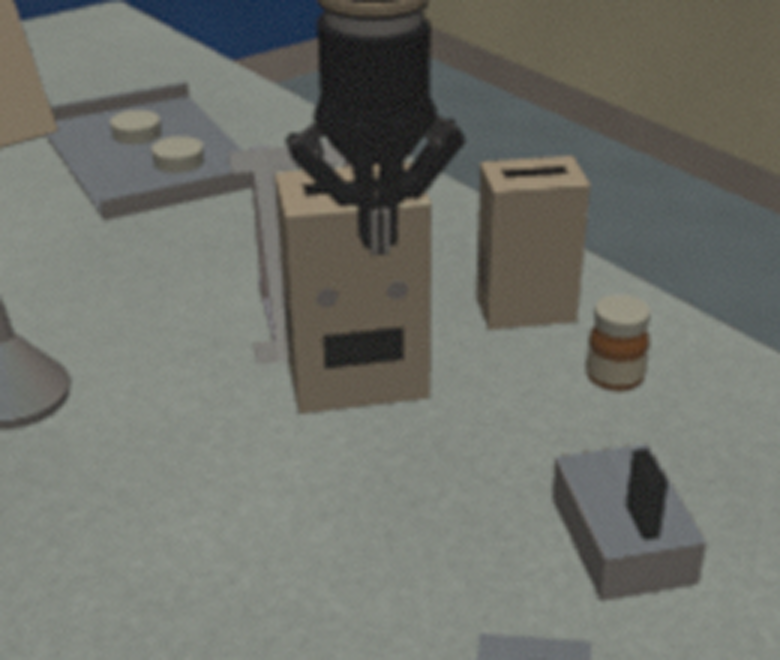

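The case stands upright again against the rack. The finger linkages do stick out sideways, so now I push with the narrow side along tool +x at z = 0.179.

```bash
python3 -m creep '[[255,20,0,0,0],[255,40,0,0,0],[255,60,0,0,0],[255,72,0,0,0],[255,78,0,0,0],[255,82,0,0,0],[255,86,0,0,0],[255,90,0,0,0],[255,94,0,0,0],[255,98,0,0,0],[255,102,0,0,0],[255,106,0,0,0]]'; python3 -m creep '[[255,4,0,0,0],[255,8,0,0,0],[255,11,0,0,0],[255,14,0,0,0]]'
```

```text
t: 7.53
tool_pos: [0.5918, 0.0955, 0.1786]
tool_rot: [2.676, 1.645, -0.0]
contact_force: [-1.0, 0.1, -0.9]
opening: -0.0
t: 7.87
tool_pos: [0.5981, 0.1082, 0.1786]
tool_rot: [2.676, 1.646, -0.0]
contact_force: [0.5, -1.3, -0.3]
opening: 0.0001
```

```bash
python3 -m creep '[[255,3,0,0,0],[255,6,0,0,0],[255,9,0,0,0],[255,12,0,0,0],[255,15,0,0,0],[255,18,0,0,0],[255,21,0,0,0],[255,24,0,0,0],[255,27,0,0,0],[255,30,0,0,0]]'
python3 - <<'E'
from h import *
im=ctrl.get_image("side");save("p3.png",im[80:300,170:430],3)
E
```

```text
t: 8.7
tool_pos: [0.6116, 0.1349, 0.1786]
tool_rot: [-2.676, -1.646, 0.0]
contact_force: [-0.6, -0.4, 0.4]
opening: 0.0
```

View pics/p3.png

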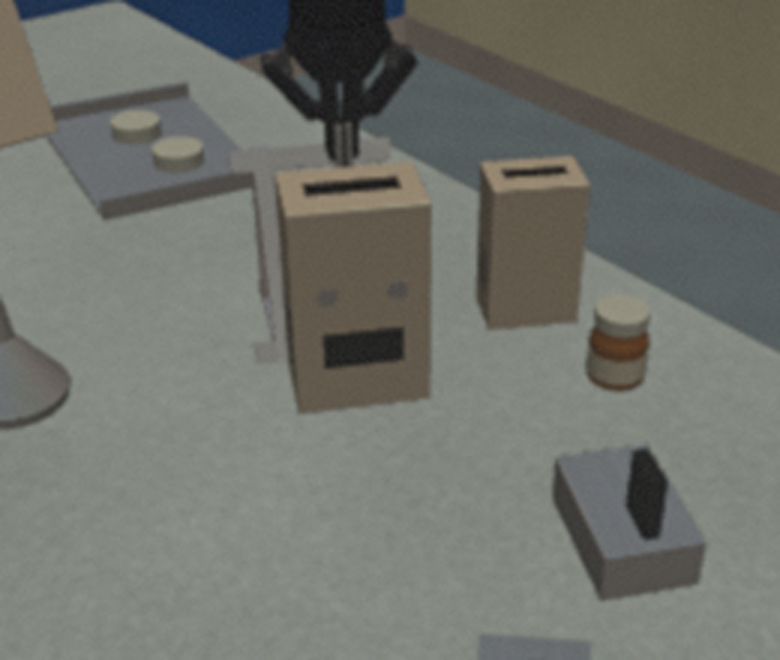

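The picture shows the gripper behind or above the case top at about (343,160) in the crop, with the case still upright at (355,290). So the fingers did not meet the face, and I need to check the scale of my fit and the projected TCP.

```bash
python3 - <<'E'
from h import *
o=ctrl.get_obs();T=o["tool_pos"];im=ctrl.get_image("side");c=ctrl.calibration("side");ct=ctrl.calibration("top")
cr=lambda p:((p-[170,80])*3).round()
print("TCP crop px",cr(w2px(c,T)), T)
p=[.586,.0793,1.086]
for X in place(p,CASE[0]): print(np.round(X,3),cr(w2px(c,X)),w2px(ct,X).round())
m0=np.load("side0.npy");t0=np.load("top0.npy")
# initial masks again by colour differencing is overkill: refit with scale from current side + stored top corner clicks
L=[b for b in ctrl.outline_of("side","case_front") if abs(b["rect"][0]+b["rect"][2]/2-287)<30]
m=L[0]["mask"];print(L[0]["rect"])
for s in (.75,.8,.85,.9,.95,1.,1.05): 
    # side-only fit at each scale, start at image-consistent spot
    print(s,fit(p,[CASE[0]*s],[("side",m)]))
E
```

```text
TCP crop px [342. 197.] [0.61174696 0.13536229 0.17860616]
[0.639 0.051 0.   ] [429. 398.] [270. 182.]
[0.639 0.051 0.2  ] [431. 201.] [258. 169.]
[0.533 0.107 0.   ] [297. 415.] [242. 233.]
[0.533 0.107 0.2  ] [283. 214.] [221. 234.]
[0.676 0.122 0.   ] [411. 349.] [237. 164.]
[0.676 0.122 0.2  ] [411. 158.] [215. 145.]
[0.57  0.178 0.   ] [286. 364.] [208. 214.]
[0.57  0.178 0.2  ] [272. 170.] [178. 210.]
[262.3, 133.8, 52.1, 83.4]
0.75 (array([0.60569611, 0.08739288, 1.5101161 ]), np.float64(0.302438510625255))
0.8 (array([0.60942226, 0.08642769, 1.51576188]), np.float64(0.21788634752628466))
0.85 (array([0.60928343, 0.08799384, 1.42838897]), np.float64(0.13737444739767274))
0.9 (array([0.60823525, 0.08954714, 1.38405441]), np.float64(0.06617722618220828))
0.95 (array([0.59586449, 0.08418604, 1.18662434]), np.float64(0.013049537355333707))
1.0 (array([0.58649364, 0.07990012, 1.07251202]), np.float64(0.00440697953603672))
1.05 (array([0.57944727, 0.07614213, 1.00281385]), np.float64(0.04943558361383195))
```

```bash
python3 - <<'E'
from h import *
c=ctrl.calibration("side");cr=lambda p:((p-[170,80])*3).round()
print("p2 TCP",cr(w2px(c,[.5437,.0006,.1787])))
o=ctrl.get_obs();T=o["tool_pos"];print(o["t"],T,o["contact_force"])
for z in(.1786,.19,.2,.21,.22): print(z,cr(w2px(c,[T[0],T[1],z])))
im=ctrl.get_image("side");a=im[100:200,240:330]
w=ctrl.get_image("wrist")
A=cv2.resize(a,None,fx=6,fy=6,interpolation=cv2.INTER_CUBIC)[:400]
B=cv2.resize(w,None,fx=.4,fy=.4)
H=max(A.shape[0],B.shape[0]);pad=lambda x:np.pad(x,((0,H-x.shape[0]),(0,0),(0,0)))
save("p4.png",np.hstack([pad(A),pad(B)]))
E
```

```text
p2 TCP [377. 287.]
8.85 [0.61150749 0.13486062 0.17854631] [-0.49405948  0.84148493 -0.89775823]
0.1786 [343. 197.]
0.19 [342. 185.]
0.2 [342. 174.]
0.21 [341. 163.]
0.22 [341. 152.]
```

View pics/p4.png

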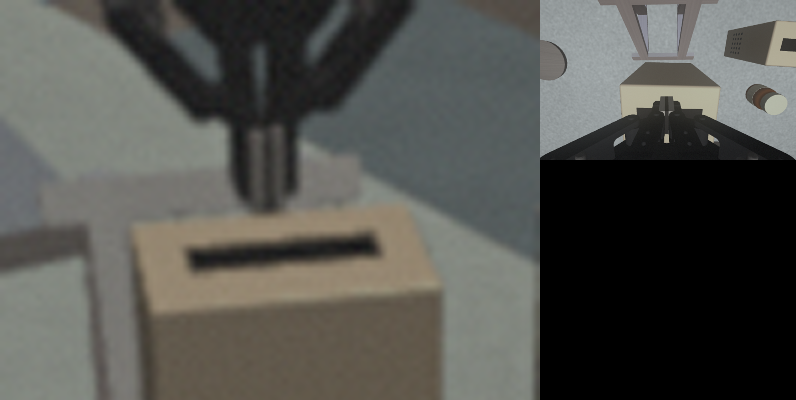

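The side view puts the fingertip about 12 px (roughly 30 mm) above the projected TCP, in both pictures. So the tip passed over the case top. The wrist view will tell whether this is a pose error or a tool-length error.

```bash
python3 - <<'E'
from h import *
o=ctrl.get_obs();T=np.array(o["tool_pos"]);cw=ctrl.calibration("wrist");cs=ctrl.calibration("side")
print("wrist cam pos",-np.array(cw["R"]).T@np.array(cw["t"]),"TCP",T)
P=place([.5864,.0797,1.08],CASE[0])
for i in(5,7,4,6): print("case",P[i].round(3),"wrist px",w2px(cw,P[i]).round())
print("TCP wrist px",w2px(cw,T),"seen about (312,242)")
print("start TCP side0 px",w2px(cs,[.271,.563,.197])*1.25,"seen about (96,133) open")
E
```

```text
wrist cam pos [0.64067638 0.19295061 0.35375899] TCP [0.61145285 0.13465725 0.17861098]
case [0.677 0.122 0.2  ] wrist px [455. 213.]
case [0.571 0.179 0.2  ] wrist px [196. 207.]
case [0.677 0.122 0.   ] wrist px [379. 156.]
case [0.571 0.179 0.   ] wrist px [262. 153.]
TCP wrist px [316.5487544  233.81858989] seen about (312,242)
start TCP side0 px [109.02503718 148.88031383] seen about (96,133) open
```

The wrist camera agrees with the world frame, and all three views suggest the real fingertip is about 30 mm short of the reported TCP. I'll settle it by touch: retreat, then descend gently to the bare bench in front of the case.

```bash
python3 -m creep '[[255,-25,0,-5,0],[255,-60,0,-5,0],[255,-95,0,-5,0],[255,-130,0,-5,0],[255,-165,0,-5,0],[255,-185,0,20,0],[255,-190,0,60,0],[255,-190,0,100,0],[255,-190,0,130,0],[255,-190,0,150,0],[255,-190,0,160,0],[255,-190,0,160,0]]'; python3 -m creep '[[255,0,0,3,0],[255,0,0,6,0],[255,0,0,8,0],[255,0,0,10,0],[255,0,0,12,0],[255,0,0,13,0],[255,0,0,14,0],[255,0,0,14,0]]'
python3 - <<'E'
from h import *
im=ctrl.get_image("side");save("p5.png",im[110:310,200:420],3)
c=ctrl.calibration("side");T=ctrl.get_obs()["tool_pos"]
print(T,"TCP crop px",(w2px(c,T)-[200,110])*3)
E
```

```text
t: 9.95
tool_pos: [0.5235, -0.0346, 0.0159]
tool_rot: [-2.673, -1.644, 0.006]
contact_force: [0.1, -0.9, -0.6]
opening: -0.0002
t: 10.62
tool_pos: [0.5256, -0.0349, 0.0045]
tool_rot: [-2.676, -1.646, 0.0]
contact_force: [0.1, 0.3, -0.2]
opening: -0.0001
[ 0.52570088 -0.03487776  0.00457432] TCP crop px [300.777899   405.57102927]
```

View pics/p5.png

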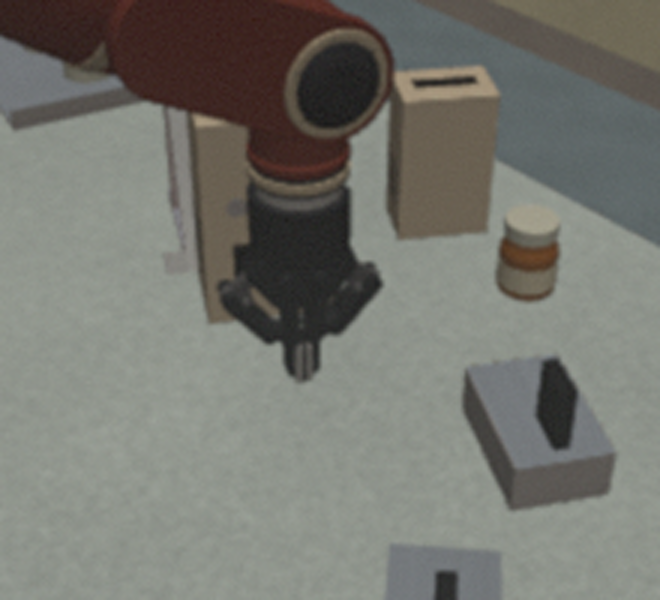

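The tip shows at row 380 with no bench contact, and the predicted row is 405. I keep descending for contact.

```bash
python3 -m creep '[[255,0,0,2,0],[255,0,0,4,0],[255,0,0,6,0],[255,0,0,8,0],[255,0,0,10,0],[255,0,0,11,0],[255,0,0,12,0],[255,0,0,13,0],[255,0,0,14,0],[255,0,0,15,0],[255,0,0,15,0]]'; python3 -m creep '[[255,0,0,1,0],[255,0,0,2,0],[255,0,0,3,0],[255,0,0,4,0],[255,0,0,5,0],[255,0,0,5,0]]'
```

```text
t: 11.58
tool_pos: [0.5256, -0.0349, -0.0106]
tool_rot: [-2.676, -1.646, 0.0]
contact_force: [-0.5, 0.5, 0.0]
opening: 0.0001
t: 12.08
tool_pos: [0.5255, -0.0349, -0.0157]
tool_rot: [-2.676, -1.646, 0.001]
contact_force: [-0.8, -0.2, -0.1]
opening: 0.0004
```

```bash
python3 -m creep '[[255,0,0,1,0],[255,0,0,2,0],[255,0,0,3,0],[255,0,0,4,0],[255,0,0,5,0],[255,0,0,6,0],[255,0,0,7,0],[255,0,0,7,0]]'; python3 -m creep '[[255,0,0,1,0],[255,0,0,2,0],[255,0,0,3,0],[255,0,0,4,0],[255,0,0,5,0],[255,0,0,5,0]]'
```

```text
t: 12.75
tool_pos: [0.5256, -0.0348, -0.0227]
tool_rot: [-2.676, -1.646, 0.0]
contact_force: [1.1, 0.1, -0.9]
opening: 0.0002
t: 13.25
tool_pos: [0.5255, -0.0348, -0.0277]
tool_rot: [-2.676, -1.646, 0.001]
contact_force: [0.2, 0.6, -0.4]
opening: 0.0001
```

```bash
python3 -m creep '[[255,0,0,1,0],[255,0,0,2,0],[255,0,0,3,0],[255,0,0,4,0],[255,0,0,5,0],[255,0,0,5,0]]'
```

```text
t: 13.75
tool_pos: [0.5258, -0.0349, -0.0325]
tool_rot: [2.676, 1.646, -0.0]
contact_force: [-0.8, -0.2, 0.3]
opening: 0.0001
```

```bash
python3 -m creep '[[255,0,0,1,0],[255,0,0,2,0],[255,0,0,3,0],[255,0,0,3,0]]'; python3 -m creep '[[255,0,0,1,0],[255,0,0,2,0],[255,0,0,3,0],[255,0,0,3,0]]'
python3 - <<'E'
from h import *
im=ctrl.get_image("side");save("p6.png",im[180:290,250:350],5)
c=ctrl.calibration("side");T=ctrl.get_obs()["tool_pos"]
print(T,"TCP crop px",(w2px(c,T)-[250,180])*5,"bench below",(w2px(c,[T[0],T[1],0])-[250,180])*5)
E
```

```text
t: 14.08
tool_pos: [0.5259, -0.0349, -0.0328]
tool_rot: [-2.675, -1.646, 0.003]
contact_force: [-10.3, 1.2, 19.1]
opening: 0.0
t: 14.42
tool_pos: [0.526, -0.035, -0.0328]
tool_rot: [-2.673, -1.645, 0.006]
contact_force: [-20.2, 3.3, 40.4]
opening: 0.0003
[ 0.52597443 -0.03498587 -0.03282325] TCP crop px [252.72729267 382.77915552] bench below [251.98150404 332.92377311]
```

View pics/p6.png

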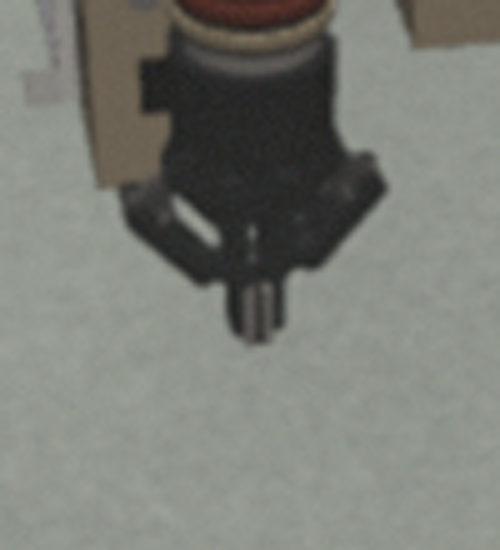

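Contact came at reported z = -0.0328, and the tip shows at (257,340) in the crop, right on the bench point. So true tip height = reported z + 33 mm. I raise to a true 0.17 and push again along tool +x.

```bash
python3 -m creep '[[255,0,0,-35,0],[255,0,0,-75,0],[255,0,0,-115,0],[255,0,0,-150,0],[255,0,0,-176,0],[255,35,0,-176,0],[255,65,0,-176,0],[255,90,0,-176,0],[255,105,0,-176,0],[255,113,0,-176,0],[255,117,0,-176,0],[255,121,0,-176,0]]'; python3 -m creep '[[255,4,0,0,0],[255,8,0,0,0],[255,11,0,0,0],[255,14,0,0,0],[255,17,0,0,0],[255,20,0,0,0],[255,20,0,0,0]]'
```

```text
t: 15.47
tool_pos: [0.58, 0.0723, 0.1374]
tool_rot: [2.675, 1.645, -0.003]
contact_force: [-1.4, -3.0, 2.9]
opening: 0.0001
t: 16.05
tool_pos: [0.5895, 0.0915, 0.1375]
tool_rot: [-2.675, -1.646, -0.001]
contact_force: [-0.1, -1.6, 1.5]
opening: -0.0
```

```bash
python3 -m creep '[[255,3,0,0,0],[255,6,0,0,0],[255,9,0,0,0],[255,12,0,0,0],[255,15,0,0,0],[255,18,0,0,0],[255,21,0,0,0],[255,24,0,0,0],[255,27,0,0,0],[255,30,0,0,0]]'; python3 -m creep '[[255,3,0,0,0],[255,6,0,0,0],[255,9,0,0,0],[255,12,0,0,0],[255,15,0,0,0],[255,18,0,0,0],[255,21,0,0,0],[255,24,0,0,0]]';python3 -m creep '[[255,2,0,0,0],[255,4,0,0,0],[255,4,0,0,0],[255,4,0,0,0]]'
```

```text
t: 16.88
tool_pos: [0.603, 0.1181, 0.1375]
tool_rot: [-2.676, -1.646, 0.0]
contact_force: [0.4, -0.5, 0.5]
opening: -0.0001
t: 17.55
tool_pos: [0.6138, 0.1394, 0.1376]
tool_rot: [-2.676, -1.646, 0.0]
contact_force: [0.2, -0.0, -0.4]
opening: 0.0003
t: 17.88
tool_pos: [0.6155, 0.1428, 0.1376]
tool_rot: [2.676, 1.646, -0.0]
contact_force: [-0.5, -0.5, -0.2]
opening: -0.0
```

```bash
python3 - <<'E'
from h import *
im=ctrl.get_image("side");save("p7.png",im[110:260,220:400],4)
for b in ctrl.outline_of("side","case_front"): print(b["conf"],b["rect"])
E
```

```text
0.87 [330.3, 131.4, 35.4, 57.6]
0.56 [256.8, 124.5, 56.7, 79.7]
```

View pics/p7.png

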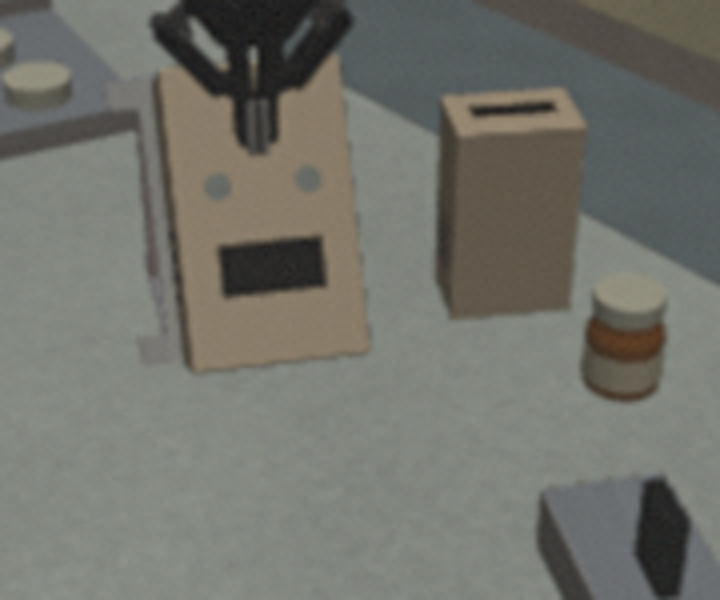

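The case now leans on the rack: its top face is out of view and its front face is tilted, with the lower edge at (190–370,360). I retreat and move over the plate, opening the gripper and turning to its yaw.

```bash
python3 -m creep '[[255,-10,0,0,0],[255,-35,0,0,0],[255,-75,5,0,0],[100,-115,10,0,0.06],[0,-155,14,0,0.12],[0,-195,18,0,0.18],[0,-235,21,0,0.24],[0,-275,24,0,0.30],[0,-315,27,0,0.33],[0,-355,30,0,0.33],[0,-390,33,0,0.33],[0,-425,35,0,0.33]]'; python3 -m creep '[[0,-32,2,0,0],[0,-32,2,0,0],[0,-32,2,0,0],[0,-32,2,0,0]]'
cat >> h.py <<'E'
from scipy.spatial.transform import Rotation as Ro
def tool():
    o=ctrl.get_obs();R=Ro.from_rotvec(o["tool_rot"]).as_matrix();return np.array(o["tool_pos"]),R,np.arctan2(R[1,0],R[0,0])
LEAN=[(Ro.from_euler("y",30,degrees=True).apply(box(-.08,0,-.06,.06,0,.2)))]  # origin at rear pivot
E
python3 - <<'E'
from h import *
T,R,y=tool();print(T,y)
obs=[]
for n in("wrist","top","side"):
    im=ctrl.get_image(n);np.save(n+"1.npy",im)
    for l in("plate_handle","case_front"):
        for b in ctrl.outline_of(n,l): 
            print(n,l,round(b["conf"],2),np.round(b["rect"]).tolist())
            if l=="plate_handle" and n=="side" and abs(b["rect"][0]-327)<15: obs.append((n,b["mask"]))
            if l=="plate_handle" and n=="wrist" and len([1 for k,_ in obs if k=="wrist"])==0: obs.append((n,b["mask"]))
    if n=="wrist":print("plate wrist",w2px(ctrl.calibration(n),[.4438,-.2801,.045]))
for o in obs: print(o[0],fit([.4438,-.2801,.7733],PLATE,[o]))
E
```

```text
t: 18.98
tool_pos: [0.4534, -0.2544, 0.1378]
tool_rot: [2.91, 1.182, 0.0]
contact_force: [1.1, -0.3, -0.3]
opening: 0.0855
t: 19.32
tool_pos: [0.4332, -0.276, 0.1376]
tool_rot: [-2.91, -1.183, -0.001]
contact_force: [0.1, 1.1, -0.8]
opening: 0.0852
[ 0.43324748 -0.27604559  0.13761464] 0.7720743892210726
wrist plate_handle 0.7 [282.0, 73.0, 96.0, 140.0]
plate wrist [329.31658491 188.49819106]
top plate_handle 0.69 [390.0, 238.0, 65.0, 69.0]
top case_front 0.83 [132.0, 121.0, 132.0, 109.0]
top case_front 0.63 [208.0, 48.0, 64.0, 74.0]
side plate_handle 0.85 [324.0, 290.0, 45.0, 54.0]
side case_front 0.96 [258.0, 140.0, 53.0, 65.0]
wrist (array([ 0.44512434, -0.28081963,  0.77125566]), np.float64(0.0020498525820776816))
side (array([ 0.44601152, -0.28092261,  0.77898656]), np.float64(0.001740156591540418))
```

Wrist and side fits agree on the plate at (0.445, -0.281), yaw 0.772. Now I descend and grip, and fit the leaning case.

```bash
python3 -m creep '[[0,5,12,10,0],[0,5,12,30,0],[0,5,12,60,0],[0,5,12,90,0],[0,5,12,115,0],[0,5,12,130,0],[0,5,12,138,0],[0,5,12,143,0],[0,5,12,144,0],[0,5,12,144,0]]'; python3 -m creep '[[255,0,0,0,0],[255,0,0,0,0],[255,0,0,0,0],[255,0,0,0,0],[255,0,0,0,0],[255,0,0,0,0],[255,0,0,0,0],[255,0,0,0,0]]' 60
python3 - <<'E'
from h import *
print(tool());obs=[]
for n,u,v in(("top",198,175),("side",285,172)):
    ctrl.get_image(n)
    for l in("case_front","rack"):
        for b in ctrl.outline_of(n,l):
            r=b["rect"];print(n,l,round(b["conf"],2),np.round(r).tolist())
            if l=="case_front" and np.hypot(r[0]+r[2]/2-u,r[1]+r[3]/2-v)<30: obs.append((n,b["mask"]))
for o in obs+[obs]: print(fit([.625,.155,1.1],LEAN,[o] if isinstance(o,tuple) else o))
E
```

```text
t: 20.6
tool_pos: [0.4461, -0.2817, -0.0056]
tool_rot: [2.909, 1.184, 0.001]
contact_force: [-0.4, -0.6, -0.5]
opening: 0.0854
t: 21.27
tool_pos: [0.4457, -0.2815, -0.006]
tool_rot: [2.909, 1.184, 0.0]
contact_force: [0.1, 0.2, 2.2]
opening: 0.0132
(array([ 0.44567528, -0.28151066, -0.00604465]), array([[ 7.15947525e-01,  6.98154013e-01,  3.39492425e-04],
       [ 6.98154091e-01, -7.15947378e-01, -4.66095449e-04],
       [-8.23476972e-05,  5.70717908e-04, -9.99999834e-01]]), np.float64(0.772815973710988))
top case_front 0.95 [206.0, 47.0, 66.0, 78.0]
top case_front 0.76 [134.0, 121.0, 126.0, 108.0]
top case_front 0.41 [386.0, 237.0, 59.0, 62.0]
top rack 0.76 [115.0, 116.0, 88.0, 111.0]
side case_front 0.95 [330.0, 134.0, 35.0, 27.0]
side case_front 0.51 [276.0, 123.0, 29.0, 11.0]
side rack 0.54 [255.0, 194.0, 3.0, 9.0]
(array([0.62339075, 0.1516273 , 1.08678106]), np.float64(0.004781193659978722))
(array([0.62339075, 0.1516273 , 1.08678106]), np.float64(0.004781193659978722))
```

The fin is gripped (opening 13.2 mm). The leaning case's pivot fits at (0.623, 0.152), yaw 1.087. The target for the handle is 125 mm before the pivot. I lift 15 mm, carry the plate clear of the block and stage it 80 mm short.

```bash
python3 -m creep '[[255,0,0,-8,0],[255,0,0,-15,0],[255,10,-20,-15,-0.04],[255,27,-45,-15,-0.09],[255,46,-69,-15,-0.14],[255,75,-78,-15,-0.19],[255,105,-87,-15,-0.24],[255,137,-96,-15,-0.29],[255,169,-105,-15,-0.314],[255,200,-114,-15,-0.314],[255,225,-120,-15,-0.314],[255,235,-123,-15,-0.314]]' && python3 -m creep '[[255,0,0,0,0],[255,0,0,0,0],[255,0,0,0,0]]'
python3 - <<'E'
from h import *
T,R,y=tool();print(T,y)
piv=np.array([.6234,.1516]);d=np.array([np.cos(1.087),np.sin(1.087)]);l=np.array([-d[1],d[0]]);e=T[:2]-piv;print("along",e@d,"lat",e@l)
for n in("wrist","top","side"):
    ctrl.get_image(n)
    for l in("plate_handle","case_front","rack"):
        for b in ctrl.outline_of(n,l):
            r=b["rect"];q=cv2.minAreaRect(cv2.findNonZero(b["mask"].astype(np.uint8)));print(n,l,round(b["conf"],2),np.round(r).tolist(),np.round(cv2.boxPoints(q)).astype(int).tolist() if n=="wrist" else "")
            if n=="side" and l=="case_front" and abs(r[0]+r[2]/2-285)<20: print(fit([.6234,.1516,1.087],LEAN,[(n,b["mask"])]))
E
```

```text
t: 22.57
tool_pos: [0.5288, -0.0263, 0.0087]
tool_rot: [-2.686, -1.628, -0.001]
contact_force: [-0.5, -0.2, -3.5]
opening: 0.0132
t: 22.82
tool_pos: [0.5269, -0.0298, 0.0082]
tool_rot: [-2.689, -1.623, 0.002]
contact_force: [0.4, -0.7, -3.9]
opening: 0.0131
[ 0.52694828 -0.0297869   0.0081774 ] 1.0862375170953893
along -0.2054339763737667 lat 0.0010116114574137275
wrist plate_handle 0.57 [225.0, 53.0, 181.0, 291.0] [[226, 51], [407, 51], [407, 347], [226, 347]]
wrist case_front 0.59 [530.0, 279.0, 110.0, 115.0] [[530, 279], [639, 279], [639, 394], [530, 394]]
top plate_handle 0.4 [280.0, 200.0, 12.0, 9.0] 
top case_front 0.94 [133.0, 120.0, 130.0, 112.0] 
top case_front 0.8 [205.0, 45.0, 67.0, 82.0] 
side plate_handle 0.72 [277.0, 216.0, 42.0, 37.0] 
side case_front 0.86 [263.0, 145.0, 18.0, 56.0] 
(array([0.62360174, 0.17421761, 1.01729252]), np.float64(2.3752764513518922))
side case_front 0.7 [329.0, 133.0, 39.0, 56.0] 
side rack 0.58 [257.0, 144.0, 6.0, 56.0]
```

```bash
python3 -m creep '[[255,0,0,5,0],[255,0,0,10,0],[255,0,0,13,0],[255,0,0,14,0],[255,0,0,14,0]]'
python3 - <<'E'
from h import *
T,R,y=tool();print(T,y)
im=ctrl.get_image("wrist");c=ctrl.calibration("wrist");im=im.copy()
def poly(p,P,col):
    q=np.array([w2px(c,X) for X in place(p,P)]).round().astype(np.int32);cv2.polylines(im,[q],True,col,1)
poly([T[0],T[1],y],[[-.03,-.04,.004],[.09,-.04,.004],[.09,.04,.004],[-.03,.04,.004]],(255,0,0))
L=LEAN[0]  # bottom front edge and top
poly([.6234,.1516,1.087],[L[i] for i in(0,2,3,1)],(0,255,0))
poly([.6234,.1516,1.087],[L[i] for i in(0,2,6,4)],(0,0,255))
save("w8.png",im)
ctrl.get_image("top");b=[b for b in ctrl.outline_of("top","case_front") if abs(b["rect"][0]-133)<10]
if b: print(fit([.6234,.1516,1.087],LEAN,[("top",b[0]["mask"])]))
E
```

```text
t: 23.83
tool_pos: [0.5276, -0.0291, -0.0058]
tool_rot: [-2.689, -1.624, 0.001]
contact_force: [-0.2, -1.1, -3.4]
opening: 0.0133
[ 0.52762501 -0.02905099 -0.005758  ] 1.0868542994247543
(array([0.6234, 0.1516, 1.087 ]), np.float64(0.0032929388726503353))
```

View pics/w8.png

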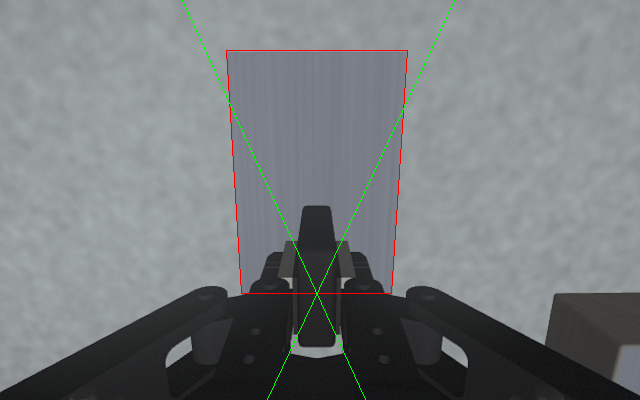

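The plate in the wrist view matches the prediction exactly (tip edge at rows 50, columns 227–407), square and centred to about 1 mm. I lower 1 mm and slide 80 mm forward.

```bash
python3 -m creep '[[255,0,0,1,0],[255,0,0,1,0],[255,10,0,1,0],[255,20,0,1,0],[255,30,0,1,0],[255,38,0,1,0],[255,44,0,1,0],[255,50,0,1,0],[255,56,0,1,0],[255,60,0,1,0],[255,60,0,1,0]]' && python3 -m creep '[[255,4,0,0,0],[255,8,0,0,0],[255,12,0,0,0],[255,16,0,0,0],[255,19,0,0,0],[255,20,0,0,0],[255,20,0,0,0],[255,20,0,0,0]]'
python3 -c "
from h import *
T,R,y=tool();piv=np.array([.6234,.1516]);d=np.array([np.cos(1.087),np.sin(1.087)]);l=np.array([-d[1],d[0]]);e=T[:2]-piv;print(y,'along',e@d,'lat',e@l,T)"
```

```text
t: 24.9
tool_pos: [0.5567, 0.025, -0.006]
tool_rot: [-2.689, -1.625, -0.003]
contact_force: [0.7, 1.1, 1.0]
opening: 0.0133
t: 25.57
tool_pos: [0.5655, 0.0418, -0.006]
tool_rot: [2.689, 1.624, 0.001]
contact_force: [-1.2, -2.4, 5.0]
opening: 0.0132
1.0867115023576945 along -0.12412443505231868 lat 0.0001413676994980323 [ 0.56553922  0.0417864  -0.00604535]
```

```bash
python3 -m creep '[[0,0,0,0,0],[0,0,0,0,0],[0,0,0,0,0],[0,0,0,0,0],[0,0,0,0,0],[0,0,0,0,0],[0,0,0,-10,0],[0,0,0,-25,0],[0,0,0,-50,0],[0,0,0,-80,0],[0,-15,0,-110,0],[0,-40,0,-140,0]]' && python3 -m creep '[[0,-40,0,0,0],[0,-80,0,0,0],[0,-120,0,0,0],[0,-160,0,0,0],[0,-200,0,0,0],[0,-240,0,0,0],[0,-260,0,0,0],[0,-260,0,0,0]]'
python3 - <<'E'
from h import *
im={};
for n,u,v in(("top",0,0),("side",0,0)):
    im[n]=ctrl.get_image(n)
    for l in("case_front","plate_handle","block_handle"):
        for b in ctrl.outline_of(n,l):
            r=b["rect"];print(n,l,round(b["conf"],2),np.round(r).tolist())
            if l=="case_front" and abs(r[0]+r[2]/2-(198 if n=="top" else 285))<20: print("LEAN",fit([.6234,.1516,1.087],LEAN,[(n,b["mask"])]))
            if l=="block_handle" and abs(r[0]+r[2]/2-(388 if n=="top" else 380))<20: print("BLOCK",fit([.6209,-.213,1.092],BLOCK,[(n,b["mask"])]))
A=cv2.resize(im["side"][110:260,220:400],None,fx=2.2,fy=2.2,interpolation=cv2.INTER_CUBIC)
B=cv2.resize(im["top"][100:250,110:300],None,fx=2.2,fy=2.2,interpolation=cv2.INTER_CUBIC)
save("p9.png",np.hstack([A,B]));print(A.shape,B.shape)
E
```

```text
t: 26.57
tool_pos: [0.5467, 0.0072, 0.1359]
tool_rot: [2.687, 1.628, 0.002]
contact_force: [1.3, -0.1, 0.3]
opening: 0.0851
t: 27.23
tool_pos: [0.424, -0.227, 0.1347]
tool_rot: [2.692, 1.616, -0.001]
contact_force: [0.3, -0.2, -0.2]
opening: 0.0856
top case_front 0.7 [206.0, 51.0, 64.0, 74.0]
top case_front 0.55 [132.0, 120.0, 128.0, 108.0]
LEAN (array([0.6234, 0.1516, 1.087 ]), np.float64(0.003355830016854366))
top plate_handle 0.9 [238.0, 187.0, 56.0, 57.0]
top block_handle 0.66 [350.0, 153.0, 75.0, 65.0]
BLOCK (array([ 0.6200029 , -0.21317887,  1.10440995]), np.float64(0.0026655923850298947))
side case_front 0.63 [254.0, 139.0, 11.0, 64.0]
side case_front 0.6 [261.0, 139.0, 38.0, 62.0]
LEAN (array([0.61257919, 0.15465681, 1.00967326]), np.float64(0.48119255375515113))
side case_front 0.6 [348.0, 131.0, 19.0, 60.0]
side plate_handle 0.67 [271.0, 206.0, 44.0, 24.0]
side block_handle 0.83 [355.0, 228.0, 49.0, 53.0]
BLOCK (array([ 0.62284895, -0.21351687,  1.11672354]), np.float64(0.0057277398495062925))
(330, 396, 3) (330, 418, 3)
```

View pics/p9.png

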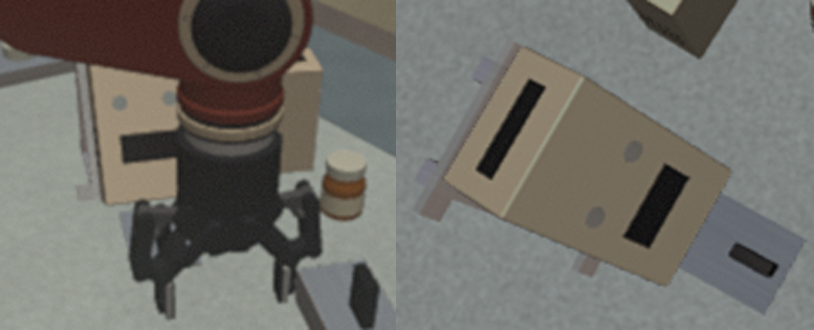

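The last view (right half, top camera) shows the case leaning on the rack, its lower front edge from (730,172) to (667,285). The plate goes under it, centred at (700,230), square and flat. The block is unmoved and the gripper is clear, so I hand in.

```bash
python3 - <<'E'
from h import *
c=ctrl.calibration("top");T=np.array([.6234,.1516]);d=np.array([np.cos(1.087),np.sin(1.087)])
g=px2w(c,110+(752-396)/2.2,100+259/2.2,.06);print("fin top",g[:2].round(4),"along",(g[:2]-T)@d,"lat",(g[:2]-T)@[-d[1],d[0]])
print(ctrl.finish_job())
E
```

```text
fin top [0.5644 0.0406] along -0.1257054156467985 lat 0.0005818585010846991
the job is handed in; nothing more can be done
None
```

The case is leaning on the rack and the thin plate lies under its raised front. I handed the job in at about 27 s of the 58 s allowed. No verdict was reported.

**What I did**
- I pushed the larger case back until it fell onto the rack.
- I then gripped the thin plate by its fin, carried it round the block, set it flat and slid it in 80 mm, tip first. I let go and backed away.

**Last checks**
- **Case:** the top-camera fit shows it still leaning, in the same pose as before the plate went in.
- **Plate:** the fin sits about 126 mm before the rack pivot. That puts the tip about 36 mm before it, roughly half-way under. It is under 1 mm off centre, and looked square to within about 2° in the top view.
- **Block:** its fit moved by no more than 2 mm and about 1.5° from the first measurement, which is within the fit's noise.

**What went wrong or disagreed**
- **Fingertip offset:** the real fingertips are about 33 mm short of the reported TCP. I confirmed this by touching the bench, which pressed the wrist with up to about 45 N. All later heights were corrected for it.
- **First two pushes:** because of that offset they failed. The first rode up onto the case top with about 21 N upward. The second passed over it. The case stayed upright both times.
- **Final side view:** the arm hid much of the case, so the side-camera fit of the leaning case failed. The final case check rests on the top camera alone.

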